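Set the scribing jig's fence to 90 degrees and hold the try square in its corner

TASK

The swivelling fence of the board-scribing jig has slipped open: turn its round adjusting knob (do not push the fence itself) until the pointer stands on the long 90-degree mark of the scale, and let go of the knob. Then pick up the try square by its stock, lay it flat on the jig's plate and press it into the corner, the stock's outer face flat along the fixed low rail and the blade's outer edge against the fence. Finish while still gripping the square and holding it pressed gently but positively against both faces, so that I can tighten the pivot bolt; leave the pointer on its mark and the other things on the bench where they are.

Things in the scene. Friction and masses are not known exactly. Their poses are not given: they have to be found in the camera images.
- jig: board-scribing jig fixed to the bench: aluminium plate 220x280 mm, 10 mm thick. Origin: at bench height straight below the inside corner where the rail's face and the 90-degree fence face meet (plate top is z = +0.010). The plate reaches from x -0.195 to +0.025 and y -0.135 to +0.145. Its x axis points roughly away from the robot, +y to the left
- rail: fixed steel rail on the jig, only 8 mm high above the plate (top at z 0.018) and 18 mm wide, so fingers that hold the square must stay above it. Same frame as the jig: the contact face is the plane x = 0, looking to -x, from y 0.012 to 0.140. Bare metal faces rub noticeably, so friction at one face takes part of a push towards the other: lean on one, then on the other
- fence: swivelling aluminium fence bar 163x16 mm, top 18 mm above the plate, with a toothed steel quadrant (top 7 mm above the plate) on its -y side. Origin on the pivot, at bench height, 8 mm to -y of the jig's origin; the bar runs from the pivot along its own -x to x -0.148, then a pointer to x -0.172; the contact face is its plane y = +0.008, looking to +y
- fence_pivot (a joint): fence angle in rad: 0 = exactly at 90 degrees to the rail, pointer on the long mark; positive = swung open (pointer end towards the jig's -y). Starts open by 0.07 to 0.19. It stays where it is left; about 1.5 N m on the fence would push it round
- knob_turn (a joint): angle of the adjusting knob in rad, counter-clockwise from above is positive; geared to the fence 8 to 1: knob = -8 x fence angle, so turning it counter-clockwise closes the fence and 0 is at the mark. Needs about 0.2 N m, stays where it is left
- knob: round black knurled knob of 34 mm diameter with upright axis, on the jig's plate at x -0.054, y -0.1015 in the jig's frame; from z 0.025 to 0.050. Origin on its axis at bench height, turns with it
- knob_grip (a point): on the knob's axis, 43 mm above the bench: where to grip it from above, at any yaw
- pointer_tip (a point): tip of the fence's pointer, 172 mm from the pivot
- mark_90 (a point): inner end of the long 90-degree mark on the black scale strip on the plate; the pointer tip meets it when the fence is square (shorter marks are 5 degrees apart)
- corner (a point): the inside corner of rail face and square fence face, on the plate's top; axes as the jig
- try_square: loose steel try square, about 0.36 kg, lying flat. Stock 26 (x) by 90 (y) by 22 mm high; blade 22 mm wide, 3 mm thick, at half height in the stock's -y end, standing out 85 mm to -x. Origin: centre of the stock's underside. Outer faces: stock x = +0.013, blade y = -0.045. Seated: axes parallel to the jig's, origin at x -0.013, y 0.045, z 0.010 in the jig's frame
- stock_grip (a point): on the square's stock, 12 mm from its middle away from the blade (+y), 16 mm above its underside: hold it here across its 26 mm width, with the fingertips at least 10 mm above its underside
- amp_board: green circuit board 62x92x16 mm, loose bystander; origin under its centre
- nine_volt: nine-volt block battery 18x27x48 mm standing up, loose bystander; origin under its centre
- hex_key_set: red holder of hex keys 24x85x18 mm, loose bystander; origin under its centre

How it is judged:
By the outcome, as a careful person would: the job done as asked, in the order asked, and still so for the second after the job is handed in, while the arm keeps its last pose, push and grip.
It also fails if it takes over 64 s, if anything falls off the work surface, if the arm or the gripper's body presses on something with over 40 N, if the wrist force passes 120 N, or if a joint passes its speed limit or range.

ROBOT

A 6-joint arm with a two-finger parallel gripper is mounted at the origin on a cart in front of the work surface, level with it; the furniture and walls round the work are solid. World frame = base frame: x ahead of the robot, y to its left, z up, the work surface at z = 0. Lengths are in m, angles in degrees, forces in N, time in s.
With the tool pointing down it reaches from about 0.3 to 0.75 m from the base axis. Payload 8.5 kg.
Tool frame: the origin (TCP) lies at the very end of the fingers, on their centre line; the grasp point (between the pads) lies 19 mm behind it; z points along the fingers, y is the line along which they close (so a half turn about z gives the same grasp; the last joint's range is limited). The gripper opens to 85 mm and grips with 20 to 120 N. Pads are 22 mm wide; open, the fingers measure 114 mm over their backs; the gripper's body (76 mm by 85 mm) begins 54 mm behind the grasp point. The pads swing forward as they close: fully open they stand 13 mm farther back than shut.
Start: joints at [52.695, 21.807, 74.336, -0, 83.858, -12.336], TCP at [0.232, 0.499, 0.231] pointing down, gripper open.
Joint ranges: [-178.18, 178.18], [-50.72, 133.34], [12.68, 142.11], [-81.47, 261.47], [9.98, 163.14], [-165.26, 165.26]. Speed limits (degrees/s): [136.94, 136.94, 180, 180, 180, 180].

INTERFACE

Orientations are given as a 3x3 rotation matrix whose columns are the frame's x, y, z axes.
In Python, from rig import env, optics, spotter gives the robot as it stands.
- The arm moves only by the shell command python3 -m crank 'ROWS' [FORCE]. ROWS is JSON, one flat list of numbers, 5 for each row, row after row: the finger opening in cm, from 0 to 8.54, then the shift along the tool's x, y, z in cm, then the turn about the tool's z in rad. A call has exactly 8 rows; each row shifts and turns the commanded pose from where the row before left it, along the tool's axes as they then stand; what a row does not reach is not made up. A row lasts 1/12 s, in which the tool goes at most 41.7 mm and 7.16 degrees, less where a joint would pass 70% of its speed; a pose out of reach is approached as far as the arm can. A call is refused whole if a number of a shift passes 4.17 or a number of a turn 0.125, either way. A call with a gripper value outside its range is refused whole. The fingers move at their own pace and stop on an object; FORCE is the grip in N (left out, the last holds). Time passes only in rows, so rows that do not move let the fingers close, or fill a call up. It gives the time, the measured TCP pose, the force, the opening and the grip force at its end, in the units of the state.
- env.observe(): the state, without advancing time (a new reading comes with each control period).
- optics.get_image(name): name is "side" or "top"; returns a dict with "color" (400x640x3 uint8, red, green, blue), "intrinsics" (3x3 intrinsics, pixels), "pose" (4x4, takes a point from camera to world coordinates). Camera axes: x right, y up, looking along -z (the intrinsics and any distortion apply to the point x, -y, -z); pixel columns grow to the right and rows downward; lengths in m; the calibration is good to about 2 mm. A picture is of the moment at which its call begins. There is no depth.
- env.close_job(): hands the job in; it is judged then, once.
Trained networks look in a picture, given as the dict that the camera call returned (one of the last four; its "shot" number tells which), for a name from the list of things; names that differ only in an ending like _2 or _b are one class to them, and where a whole thing is asked for, a point or a joint stands for the part that bears it (a point fixed in the world has none). Each returns a list of dicts, best first, with "score" (0 to 1); they miss things now and then, are a little off and sometimes report something else, mostly with a low value. They report only what shows in the picture. A call takes as long as a camera call.
- spotter.look_for(picture, query): "at" ([column, row] as shares, 0 to 1, of the picture: columns of its width, rows of its height, amid what is visible of it).
The state is a dict: "time_s": time; "q": joint angles; "qvel": joint speeds; "joint_efforts": joint torques, N m; "position": TCP position; "tool_rot": TCP orientation; "ft_force": force on the tool from outside, world axes, zero at the start; "wrist_torque": the same for the moment, N m; "grip_width": finger opening in m; "gripper_force": force on a finger pad.
Only numpy, scipy, OpenCV 4.12 (cv2) and the standard library are available. Lean on these libraries where they do the work, as an engineer would, in place of code of your own. Each camera call takes 0.05 s, during which the arm holds its last target. There are 200 camera calls.

## Working session

There is one attempt and no reset: what is moved stays moved. The work goes in short steps, Python scripts to look and compute and a shell command to move; the robot and the scene stay as the last step left them, time stands still between calls to the robot, and variables do not carry over. Pictures are saved under pics/ and viewed, at most 13 in all, crops included, and the job is handed in when it is done.

```bash
mkdir -p pics; ls
cat > h.py <<'E'
import numpy as np, cv2
from rig import env, optics, spotter
def shot(n,f=None):
    p=optics.get_image(n)
    if f: cv2.imwrite('pics/'+f,p['color'][:,:,::-1])
    return p
def ray(p,uv):
    K=np.array(p['intrinsics']);T=np.array(p['pose'])
    d=np.linalg.inv(K)@[uv[0],uv[1],1]; d=T[:3,:3]@[d[0],-d[1],-d[2]]
    return T[:3,3],d
def atz(p,uv,z):
    o,d=ray(p,uv); return o+d*(z-o[2])/d[2]
def proj(p,X):
    K=np.array(p['intrinsics']);T=np.array(p['pose'])
    c=T[:3,:3].T@(np.array(X)-T[:3,3]); c=K@[c[0],-c[1],-c[2]]; return c[:2]/c[2]
def find(p,q,k=2):
    return [(round(r['score'],2),np.round(np.array(r['at'])*[640,400],1)) for r in spotter.look_for(p,q)[:k]]
E
python3 - <<'E'
from h import *
s=env.observe(); print({k:np.round(v,3).tolist() for k,v in s.items()})
Z=dict(knob_grip=.043,pointer_tip=.012,mark_90=.011,corner=.010,stock_grip=.016,try_square=.012,rail=.018,fence=.028,amp_board=.016,nine_volt=.048,hex_key_set=.018)
for n in ('top','side'):
    p=shot(n,n+'0.png'); print(n,np.round(p['pose'],3).tolist(),p['intrinsics'], [k for k in p])
    for q,z in Z.items():
        for sc,uv in find(p,q): print(q,sc,uv,np.round(atz(p,uv,z),4))
E
```

```text
pics
{'time_s': 0.0, 'q': [52.693, 21.841, 74.385, 0.001, 83.86, -12.336], 'qvel': [0.111, -0.045, 0.028, -0.027, 0.063, 0.044], 'joint_efforts': [0.001, -44.847, -23.127, -0.0, 0.005, 0.0], 'position': [0.232, 0.498, 0.231], 'tool_rot': [[-0.907, 0.422, -0.001], [0.422, 0.907, -0.001], [0.0, -0.001, -1.0]], 'ft_force': [0.027, 0.438, 0.102], 'wrist_torque': [-0.044, 0.097, 0.009], 'gripper_force': 0.0, 'grip_width': 0.085}
top [[-0.018, 0.999, -0.041, 0.46], [-1.0, -0.018, 0.001, 0.224], [0.0, 0.041, 0.999, 1.201], [0.0, 0.0, 0.0, 1.0]] [[417.11479375   0.         316.58388038]
 [  0.         417.11479375 200.85134796]
 [  0.           0.           1.        ]] ['color', 'intrinsics', 'pose', 'shot']
knob_grip 0.43 [429.8 189.4] [ 0.5342 -0.0918  0.043 ]
pointer_tip 0.86 [399.8 186. ] [ 0.5474 -0.0149  0.012 ]
corner 0.59 [390.7 199.3] [0.5099 0.0117 0.01  ]
stock_grip 0.58 [270.9 216. ] [0.4682 0.3539 0.016 ]
stock_grip 0.45 [385.5 196.6] [0.5176 0.0273 0.016 ]
try_square 0.73 [271.1 215.5] [0.4696 0.3537 0.012 ]
try_square 0.49 [399.5 185.6] [ 0.5485 -0.0141  0.012 ]
fence 0.91 [4
[... 730 characters left out ...]
5021 -0.0205  0.011 ]
mark_90 0.24 [372.5 314. ] [ 0.5317 -0.0831  0.011 ]
corner 0.94 [347.1 285.8] [ 0.5096 -0.0092  0.01  ]
stock_grip 0.55 [287.9 185.7] [0.47   0.3306 0.016 ]
stock_grip 0.29 [368.  283.7] [ 0.5474 -0.0204  0.016 ]
try_square 0.68 [286.5 182.5] [0.4705 0.3504 0.012 ]
rail 0.64 [382.2 242. ] [0.6161 0.0741 0.018 ]
rail 0.52 [344.6 288.6] [ 0.5006 -0.0203  0.018 ]
fence 0.87 [365.3 285.5] [ 0.5367 -0.0321  0.028 ]
fence 0.24 [344.9 290.3] [ 0.497  -0.0319  0.028 ]
amp_board 0.93 [363.1 181. ] [0.657  0.2936 0.016 ]
nine_volt 0.59 [369.2 283.2] [ 0.5383 -0.0444  0.048 ]
nine_volt 0.47 [347.5 158.5] [0.6366 0.3579 0.048 ]
hex_key_set 0.72 [246.9 161.8] [0.3863 0.4682 0.018 ]
```

Run:
```python
import cv2
a=cv2.imread('pics/top0.png')[110:270,190:470]; cv2.imwrite('pics/t1.png',cv2.resize(a,None,fx=2.8,fy=2.8,interpolation=cv2.INTER_CUBIC))
a=cv2.imread('pics/side0.png')[130:360,220:500]; cv2.imwrite('pics/s1.png',cv2.resize(a,None,fx=2.6,fy=2.6,interpolation=cv2.INTER_CUBIC))
```

```text
(no output)
```

View pics/t1.png

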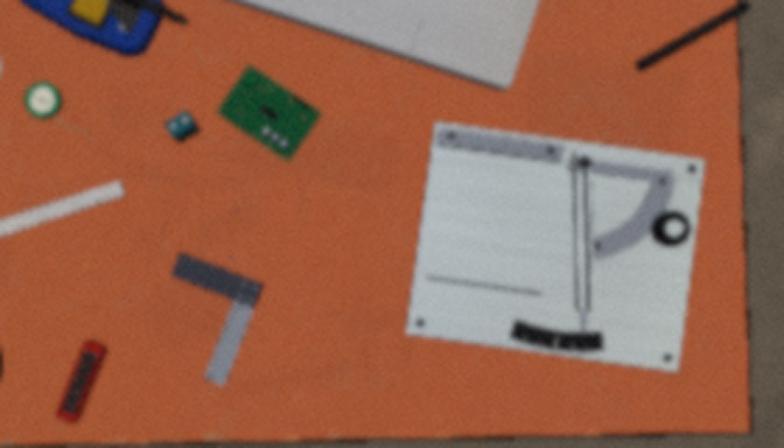

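View pics/s1.png

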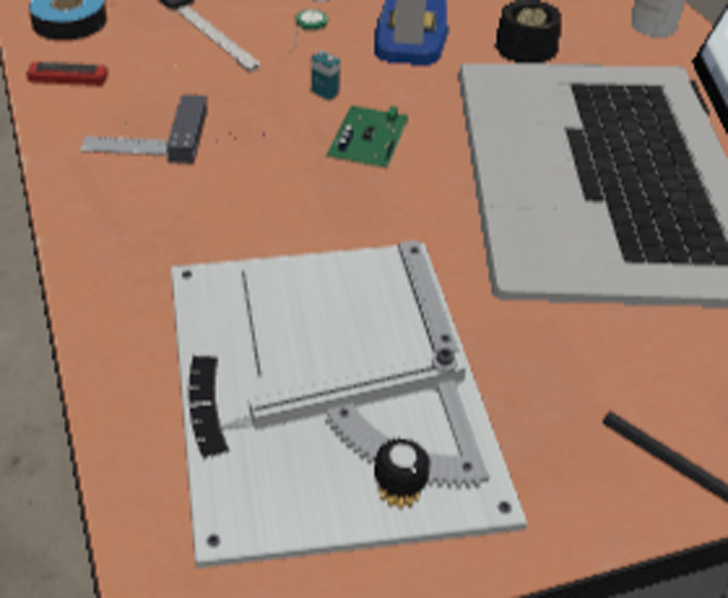

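The top view shows the jig at right: plate corners at about crop (437,122), (705,160), (678,372) and (406,335), with the knob at (670,228). The square's stock is at (215,278) with its blade running downwards. In the side view the pointer at (225,428) sits about one short mark off the long mark at (203,403). Next I fit the poses.

```bash
cat > fit.py <<'E'
from h import *
from scipy.optimize import least_squares
def quad(p,lo,hi,seed):
    hsv=cv2.cvtColor(p['color'],cv2.COLOR_RGB2HSV)
    m=cv2.inRange(hsv,np.array(lo),np.array(hi)); m=cv2.morphologyEx(m,cv2.MORPH_CLOSE,np.ones((9,9)))
    n,l=cv2.connectedComponents(m); c=l[int(seed[1]),int(seed[0])]
    cs,_=cv2.findContours((l==c).astype(np.uint8),0,cv2.CHAIN_APPROX_NONE); c=max(cs,key=cv2.contourArea)
    h=cv2.convexHull(c)
    for e in np.arange(1,20,.5):
        a=cv2.approxPolyDP(h,e,True)
        if len(a)<=4: break
    return a[:,0,:].astype(float),cv2.contourArea(c)
E
python3 - <<'E'
from fit import *
t=shot('top');s=shot('side')
print(quad(t,(0,0,120),(179,60,255),(370,190))); print(quad(s,(0,0,110),(179,70,255),(330,260)))
T=[(190+a/2.8,110+b/2.8) for a,b in [(437,122),(705,160),(678,372),(406,335)]]
S=[(220+a/2.6,130+b/2.6) for a,b in [(424,243),(525,524),(196,564),(172,267)]]
P=[(.025,.145),(.025,-.135),(-.195,-.135),(-.195,.145)]
print(np.round(T,1).tolist(),np.round(S,1).tolist())
def W(v,p,z): c,s=np.cos(v[2]),np.sin(v[2]); return [v[0]+c*p[0]-s*p[1],v[1]+s*p[0]+c*p[1],z]
for nm,sel in (('t',[(t,T)]),('s',[(s,S)]),('both',[(t,T),(s,S)])):
    f=lambda v:np.concatenate([proj(p,W(v,a,.01))-u for p,U in sel for a,u in zip(P,U)])
    r=least_squares(f,[.6,.0,0]); print(nm,np.round(r.x,4),np.round(r.fun,1))
    v=r.x; print('knob',np.round(W(v,(-.054,-.1015),.043),4))
# square: stock corners (top z .022) & blade tip
T2=[(190+a/2.8,110+b/2.8) for a,b in [(180,253),(263,283),(255,305),(172,276)]]
Q=[(.013,.045),(.013,-.045),(-.013,-.045),(-.013,.045)]
g=lambda v:np.concatenate([proj(t,W(v,a,.022))-u for a,u in zip(Q,T2)])
r=least_squares(g,[.47,.35,0]);print('sq top',np.round(r.x,4),np.round(r.fun,1),W(r.x,(0,.012),.016))
S2=[(220+a/2.6,130+b/2.6) for a,b in [(208,97),(196,151),(168,148),(184,95)]]
g=lambda v:np.concatenate([proj(s,W(v,a,.022))-u for a,u in zip(Q,S2)])
r=least_squares(g,[.47,.35,0]);print('sq side',np.round(r.x,4),np.round(r.fun,1),W(r.x,(0,.012),.016))
E
```

```text
(array([[346., 154.],
       [441., 168.],
       [430., 242.],
       [335., 228.]]), 7329.0)
(array([[382., 223.],
       [421., 333.],
       [296., 348.],
       [286., 232.]]), 12935.5)
[[346.1, 153.6], [441.8, 167.1], [432.1, 242.9], [335.0, 229.6]] [[383.1, 223.5], [421.9, 331.5], [295.4, 346.9], [286.2, 232.7]]
t [ 0.5965 -0.0011 -0.1575] [-0.6 -0.1  0.4 -0.1  0.3  0.4 -0.1 -0.1]
knob [ 0.5272 -0.0929  0.043 ]
s [ 0.5979 -0.0032 -0.1589] [ 0.2 -0.1  1.2  0.2 -0.7 -0.4 -0.8 -0.2]
knob [ 0.5285 -0.0949  0.043 ]
both [ 0.5975 -0.0024 -0.158 ] [-0.1 -0.5  0.9 -0.5  0.7  0.   0.4 -0.6 -0.2 -0.3  0.8 -0.1 -1.  -0.6
 -1.1 -0.4]
knob [ 0.5282 -0.0942  0.043 ]
sq top [ 0.486   0.3621 -0.3583] [-0.  -0.3  0.3 -0.4  0.   0.5 -0.3  0.2] [np.float64(0.4902397537083459), np.float64(0.37333719745791516), 0.016]
sq side [ 0.4888  0.3559 -0.3839] [ 0.3 -0.  -0.2 -0.5  0.2  0.2 -0.2  0.3] [np.float64(0.4932764006813356), np.float64(0.36707590904387216), 0.016]
```

```bash
python3 -m crank '[6,0,0,0,0.1176, 6,0,0,0,0.1176, 6,0,0,0,0.1176, 6,0,0,0,0.1176, 6,0,0,0,0.1176, 6,0,0,0,0.1176, 6,0,0,0,0.1176, 6,0,0,0,0.1176]' 60 
python3 -m crank '[6,0,0,0,0.1176, 6,0,0,0,0.1176, 6,0,0,0,0.1176, 6,-3.17,2.27,0,0, 6,-3.17,2.27,0,0, 6,-3.17,2.27,0,0, 6,-3.17,2.27,0,0, 6,-3.17,2.27,0,0]'
python3 -m crank '[6,-3.17,2.27,0,0, 6,-3.17,2.27,0,0, 6,-3.17,2.27,0,0, 6,-3.17,2.27,0,0, 6,-3.17,2.27,0,0, 6,-3.17,2.27,0,0, 6,-3.17,2.27,0,0, 6,-3.17,2.27,0,0]'
python3 -m crank '[6,-3.17,2.27,0,0, 6,-3.17,2.27,0,0, 6,-3.17,2.27,0,0, 6,-3.17,2.27,0,0, 6,0,0,3,0, 6,0,0,3,0, 6,0,0,3,0, 6,0,0,0,0]'
cat > rel.py <<'E'
from h import *
J=np.array([.5975,-.0024]);A=-.158
def tojig(w): c,s=np.cos(A),np.sin(A); d=np.array(w[:2])-J; return np.array([c*d[0]+s*d[1],-s*d[0]+c*d[1]])
def st():
    s=env.observe(); R=s['tool_rot']; R=np.array(R); y=np.degrees(np.arctan2(R[1,0],R[0,0]))
    print('t%.2f'%s['time_s'],'pos',np.round(s['position'],4),'yaw',round(y,2),'jig',np.round(tojig(s['position']),4),'F',np.round(s['ft_force'],1),'Tq',np.round(s['wrist_torque'],2),'w',round(s['grip_width'],4),'gf',round(float(s['gripper_force']),1),'q6',np.round(s['q'][5],1))
E
python3 - <<'E'
from rel import *
st()
s=shot('side')
for z,(a,b) in ((.014,(222,429)),(.012,(207,404)),(.012,(190,404))): print(tojig(atz(s,(220+a/2.6,130+b/2.6),z)))
E
```

```text
time_s: 1.97
position: [0.2321, 0.4986, 0.2313]
tool_rot: [[-0.187, 0.982, -0.0], [0.982, 0.187, -0.0], [-0.0, -0.0, -1.0]]
ft_force: [-0.5, -0.8, 1.0]
grip_width: 0.0602
gripper_force: 0.0
time_s: 2.63
position: [0.3195, 0.3225, 0.2314]
tool_rot: [[0.157, 0.988, 0.0], [0.988, -0.157, 0.0], [0.0, 0.0, -1.0]]
ft_force: [0.8, 1.1, -0.1]
grip_width: 0.0598
gripper_force: 0.0
time_s: 3.3
position: [0.459, 0.0431, 0.2315]
tool_rot: [[0.158, 0.987, 0.001], [0.987, -0.158, 0.0], [0.0, 0.0, -1.0]]
ft_force: [-0.3, -0.1, 0.4]
grip_width: 0.06
gripper_force: 0.0
time_s: 3.97
position: [0.5257, -0.0939, 0.1364]
tool_rot: [[0.159, 0.987, -0.009], [0.987, -0.159, 0.004], [0.002, -0.01, -1.0]]
ft_force: [-1.2, -0.3, -0.5]
grip_width: 0.0599
gripper_force: 0.0
t3.97 pos [ 0.5257 -0.0939  0.1364] yaw 80.87 jig [-0.0565 -0.1016] F [-1.2 -0.3 -0.5] Tq [-0.05 -0.01 -0.04] w 0.0599 gf 0.0 q6 -13.7
[-0.16691862 -0.03494248]
[-0.17561308 -0.00921064]
[-0.1880068  -0.00756212]
```

```bash
python3 -m crank '[6,0,0,3,0, 6,0,0,3,0, 6,0,0,2.5,0, 6,0,0,1.5,0, 6,0,0,1,0, 6,0,0,0.5,0, 6,0,0,0,0, 6,0,0,0,0]' >/dev/null
python3 - <<'E'
from rel import *
st()
p=shot('side'); a=p['color'][200:360,260:460,::-1]; cv2.imwrite('pics/k.png',cv2.resize(a,None,fx=3.6,fy=3.6,interpolation=cv2.INTER_CUBIC))
E
```

```text
t4.68 pos [ 0.5289 -0.0948  0.0276] yaw 80.92 jig [-0.0532 -0.102 ] F [-0.3 -0.1 -0.1] Tq [-0.07  0.05  0.01] w 0.06 gf 0.0 q6 -13.7
```

View pics/k.png

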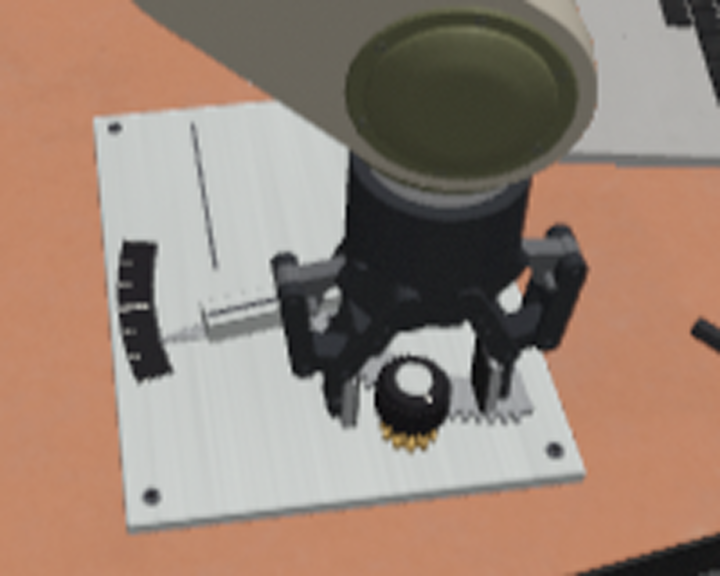

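The open fingers straddle the knob. The pointer tip at (165,340) is about 1.6 short marks below the long mark at (140,305). I'll grip and turn about 1 rad first.

```bash
python3 -m crank '[6,0,0,0.3,0, 3,0,0,0,0, 2.5,0,0,0,0, 2.5,0,0,0,0, 2.5,0,0,0,0, 2.5,0,0,0,0, 2.5,0,0,0,0, 2.5,0,0,0,0]' 60 >/dev/null
python3 -c "from rel import *;st()"
python3 -m crank '[2.5,0,0,0,-0.1, 2.5,0,0,0,-0.1, 2.5,0,0,0,-0.1, 2.5,0,0,0,-0.1, 2.5,0,0,0,-0.1, 2.5,0,0,0,0, 2.5,0,0,0,0, 2.5,0,0,0,0]' >/dev/null
python3 -c "from rel import *;st()"
python3 -m crank '[2.5,0,0,0,-0.1, 2.5,0,0,0,-0.1, 2.5,0,0,0,-0.1, 2.5,0,0,0,-0.1, 2.5,0,0,0,-0.1, 2.5,0,0,0,0, 2.5,0,0,0,0, 2.5,0,0,0,0]' >/dev/null
python3 - <<'E'
from rel import *
st()
p=shot('side','k2f.png'); a=p['color'][250:330,270:380,::-1]; cv2.imwrite('pics/k2.png',cv2.resize(a,None,fx=7,fy=7,interpolation=cv2.INTER_CUBIC))
for q in('pointer_tip','mark_90'):
  for sc,uv in find(p,q): print(q,sc,uv,tojig(atz(p,uv,.012)))
E
```

```text
t5.40 pos [ 0.5284 -0.0946  0.0239] yaw 80.91 jig [-0.0537 -0.1019] F [-0.8  1.1  5.9] Tq [0.12 0.1  0.05] w 0.0324 gf 59.2 q6 -13.7
t6.07 pos [ 0.5292 -0.0945  0.0239] yaw 109.38 jig [-0.053  -0.1017] F [4.5 3.1 3.6] Tq [ 0.46 -0.78  0.21] w 0.0327 gf 59.3 q6 -42.2
t6.73 pos [ 0.5299 -0.0941  0.024 ] yaw 138.01 jig [-0.0524 -0.1012] F [8.3 5.8 3. ] Tq [ 0.98 -1.32  0.2 ] w 0.0328 gf 59.3 q6 -70.8
pointer_tip 0.83 [352.4 283.5] [-0.07507611 -0.01796627]
mark_90 0.73 [332.2 298.1] [-0.11834864 -0.04693594]
```

View pics/k2.png

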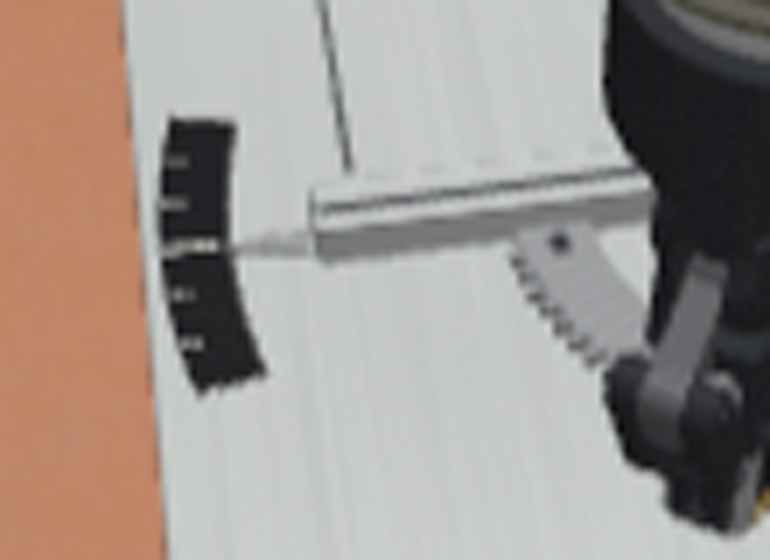

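The pointer tip (230,248) is now just below the long mark's line (168,248)–(218,243). I'll nudge it slightly, release, and retreat above the square so I can measure the fence angle unobstructed.

```bash
python3 -m crank '[2.5,0,0,0,-0.035, 2.5,0,0,0,-0.035, 2.5,0,0,0,0, 2.5,0,0,0,0, 6,0,0,0,0, 6,0,0,0,0, 6,0,0,0,0, 6,0,0,0,0]' >/dev/null
python3 -c "from rel import *;st()"
python3 -m crank '[6,0,0,-1.5,0, 6,0,0,-3,0, 6,0,0,-4,0.1163, 6,0,0,-4,0.1163, 6,0,0,-4,0.1163, 6,0,0,-3,0.1163, 6,0,0,0,0.1163, 6,0,0,0,0.1163]' >/dev/null
python3 -m crank '[6,0,0,0,0.1163, 6,0,0,0,0.1163, 6,0,0,0,0.1163, 6,0,0,0,0.1163, 6,0,0,0,0.1163, 6,3.49,-1.68,0,0, 6,3.49,-1.68,0,0, 6,3.49,-1.68,0,0]' >/dev/null
python3 -m crank '[6,3.49,-1.68,0,0, 6,3.49,-1.68,0,0, 6,3.49,-1.68,0,0, 6,3.49,-1.68,0,0, 6,3.49,-1.68,0,0, 6,3.49,-1.68,0,0, 6,3.49,-1.68,0,0, 6,3.49,-1.68,0,0]' >/dev/null
python3 - <<'E'
from rel import *
st()
p=shot('side','m.png'); a=p['color'][215:355,275:435,::-1]; cv2.imwrite('pics/m1.png',cv2.resize(a,None,fx=5,fy=4,interpolation=cv2.INTER_CUBIC)[:600])
t=shot('top','mt.png')
E
```

```text
t7.55 pos [ 0.5277 -0.0946  0.0231] yaw 142.15 jig [-0.0544 -0.102 ] F [-0.5 -0.1  1.4] Tq [-0.02 -0.01  0.02] w 0.0598 gf 0.0 q6 -75.0
t9.55 pos [0.493  0.3318 0.2181] yaw 68.87 jig [-0.1558  0.3136] F [ 0.4 -0.5 -0.5] Tq [ 0.01  0.02 -0.02] w 0.0599 gf 0.0 q6 43.7
```

View pics/m1.png

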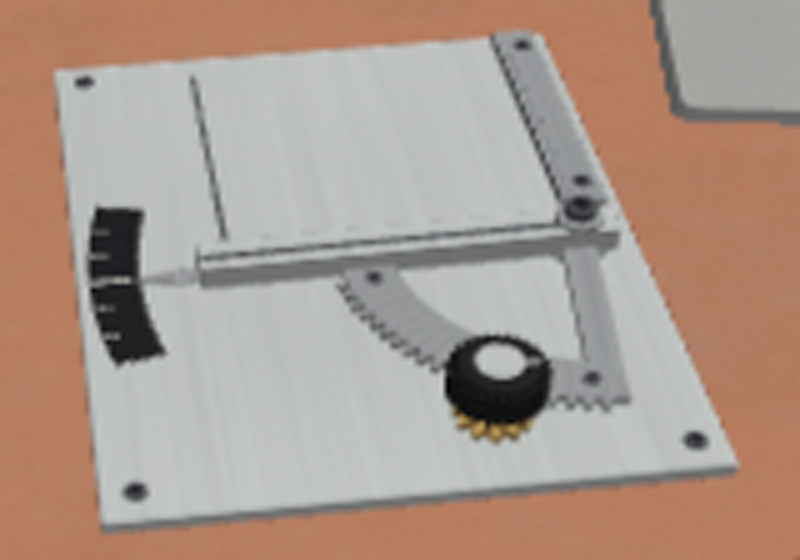

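The arm is out of the way and the pointer tip (140,282) visually meets the long mark (92–130,283). I'll measure the fence's angle against the plate edges with fitted lines.

```bash
cat > ang.py <<'E'
from rel import *
from scipy.ndimage import map_coordinates, gaussian_filter1d
def line(p,A,B,z,chan,mode,w=3,ins=.06):
    """angle in world of a line near pixels A-B on plane z; mode 'edge' or 'dark'"""
    im=p['color'].astype(float); 
    I=im.mean(2) if chan=='g' else im[:,:,0]-im[:,:,2]
    A,B=np.array(A,float),np.array(B,float); L=np.linalg.norm(B-A); d=(B-A)/L; n=np.array([-d[1],d[0]])
    o=np.arange(-w,w+.01,.1); pts=[]
    for f in np.linspace(ins,1-ins,int(L)):
        c=A+f*(B-A); q=c+o[:,None]*n; v=gaussian_filter1d(map_coordinates(I,[q[:,1],q[:,0]],order=1),4)
        s=np.abs(np.gradient(v)) if mode=='edge' else v.max()-v
        s=np.maximum(s-.5*s.max(),0)
        pts.append(c+n*(s@o)/s.sum())
    P=np.array([atz(p,u,z)[:2] for u in pts])
    ok=np.ones(len(P),bool)
    for _ in range(4):
        m=P[ok].mean(0); u=np.linalg.svd(P[ok]-m)[2][0]; r=(P-m)@[-u[1],u[0]]; ok=np.abs(r)<max(2*r[ok].std(),2e-4)
    if u[0]<0:u=-u
    return np.degrees(np.arctan2(u[1],u[0])), r[ok].std()*1e3, m
E
cat > a1.py <<'E'
from ang import *
c=lambda a,b:(275+(a-2)/5,215+(b-1.5)/4)
for i in range(3):
    s=shot('side')
    L=[('far',c(57,72),c(490,36),.01,'s','edge'),('near',c(103,527),c(735,468),.01,'s','edge'),('left',c(57,72),c(103,527),.01,'s','edge'),
     ('groove',c(205,258),c(555,226),.028,'g','dark'),('fencelow',c(205,271),c(560,243),.028,'g','edge')]
    for n,A,B,z,ch,m in L: 
        a,r,mm=line(s,A,B,z,ch,m,w=2.5 if 'n' in n else 2); print(n,round(a,2),round(r,2),tojig(mm).round(4),end=' | ')
    print()
J0=lambda x,y,z:np.r_[J+np.array([[np.cos(A),-np.sin(A)],[np.sin(A),np.cos(A)]])@[x,y],z]
for nm,X in (('pt tip z.012',(-.180,-.008,.012)),('corner',(0,0,.01))): print(nm,proj(s,J0(*X)))
E
python3 a1.py
python3 - <<'E'
import cv2
a=cv2.imread('pics/mt.png')[145:250,325:450]; cv2.imwrite('pics/mt1.png',cv2.resize(a,None,fx=5,fy=5,interpolation=cv2.INTER_CUBIC))
E
```

```text
far -9.02 0.26 [-0.0963  0.1459] | near -9.04 0.07 [-0.0866 -0.1382] | left 80.95 0.15 [-0.1946 -0.0101] | groove -7.96 0.17 [-0.078 -0.01 ] | fencelow -7.95 0.25 [-0.0789 -0.0172] | 
far -9.06 0.23 [-0.0953  0.1458] | near -9.04 0.07 [-0.0867 -0.1382] | left 80.94 0.15 [-0.1946 -0.0101] | groove -7.96 0.17 [-0.078 -0.01 ] | fencelow -7.95 0.25 [-0.0789 -0.0172] | 
far -9.03 0.27 [-0.0963  0.1458] | near -9.04 0.07 [-0.0867 -0.1382] | left 80.95 0.15 [-0.1946 -0.0101] | groove -7.96 0.17 [-0.078 -0.01 ] | fencelow -7.95 0.25 [-0.0789 -0.0172] | Traceback (most recent call last):
  File "a1.py", line 11, in <module>
    for nm,X in (('pt tip z.012',(-.180,-.008,.012)),('corner',(0,0,.01))): print(nm,proj(s,J0(*X)))
                                                                                            ~~^^^^
  File "a1.py", line 10, in <lambda>
    J0=lambda x,y,z:np.r_[J+np.array([[np.cos(A),-np.sin(A)],[np.sin(A),np.cos(A)]])@[x,y],z]
                    ~~~~~^^^^^^^^^^^^^^^^^^^^^^^^^^^^^^^^^^^^^^^^^^^^^^^^^^^^^^^^^^^^^^^^^^^^
    res = self.concatenate(tuple(objs), axis=axis)
ValueError: all the input arrays must have same number of dimensions, but the array at index 0 has 2 dimension(s) and the array at index 1 has 1 dimension(s)
```

View pics/mt1.png

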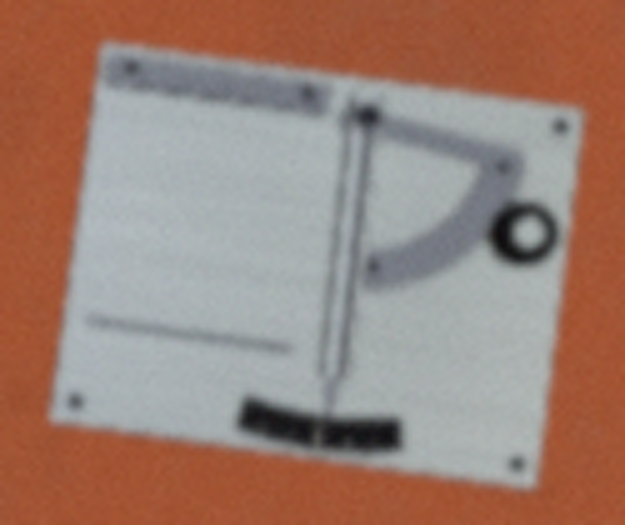

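```bash
cat > a2.py <<'E'
from ang import *
c=lambda a,b:(325+(a-2)/5,145+(b-2)/5)
for i in range(2):
    s=shot('top')
    for n,A_,B_,z,ch,m in [('L',c(52,420),c(103,45),.01,'s','edge'),('R',c(537,487),c(583,108),.01,'s','edge'),('up',c(103,45),c(583,108),.01,'s','edge'),('dn',c(52,420),c(537,487),.01,'s','edge'),
     ('fL',c(322,370),c(348,135),.028,'g','dark'),('fR',c(346,370),c(368,140),.028,'g','dark')]:
        a,r,mm=line(s,A_,B_,z,ch,m,w=2.2 if n[0]=='f' else 3); print(n,round(a,2),round(r,2),tojig(mm).round(4),end=' | ')
    print()
E
python3 a2.py
```

```text
L -9.01 0.12 [-0.0832  0.1488] | R -8.99 0.12 [-0.0836 -0.1324] | up 81.02 0.16 [0.026  0.0089] | dn 80.98 0.16 [-0.1952  0.0077] | fL -7.8 0.15 [-0.0765  0.0027] | fR -7.81 0.28 [-0.076  -0.0088] | 
L -9.04 0.16 [-0.0849  0.1488] | R -8.97 0.12 [-0.0853 -0.1324] | up 80.99 0.18 [0.026  0.0064] | dn 80.99 0.17 [-0.1952  0.0044] | fL -7.93 0.18 [-0.0781  0.0026] | fR -7.77 0.26 [-0.0764 -0.0088] |
```

Both views agree that the fence is still open by about 1.1°, so the knob needs about 0.156 rad more. Going back to it.

```bash
python3 -m crank '[6,-3.49,1.68,0,0, 6,-3.49,1.68,0,0, 6,-3.49,1.68,0,0, 6,-3.49,1.68,0,0, 6,-3.49,1.68,0,0, 6,-3.49,1.68,0,0, 6,-3.49,1.68,0,0, 6,-3.49,1.68,0,0]' >/dev/null
python3 -m crank '[6,-3.49,1.68,0,0, 6,-3.49,1.68,0,0, 6,-3.49,1.68,0,0, 6,0,0,4,0, 6,0,0,4,0, 6,0,0,4,0, 6,0,0,0,0, 6,0,0,0,0]' >/dev/null
python3 -c "
from rel import *;st();s=env.observe();R=np.array(s['tool_rot']);print(R.T@(np.array([.5282,-.0942,.024])-s['position'])*100)"
```

```text
t11.23 pos [ 0.5273 -0.0952  0.0982] yaw 68.83 jig [-0.0547 -0.1027] F [ 0.  -0.5  0.5] Tq [-0.04 -0.01  0.02] w 0.0603 gf 0.0 q6 -1.7
[0.12423056 0.06809057 7.4148762 ]
```

```bash
python3 -m crank '[6,0.12,0.07,3,0, 6,0,0,2,0, 6,0,0,1.4,0, 6,0,0,1,0, 6,0,0,0,0, 2.5,0,0,0,0, 2.5,0,0,0,0, 2.5,0,0,0,0]' 60 >/dev/null
python3 -m crank '[2.5,0,0,0,0, 2.5,0,0,0,0, 2.5,0,0,0,-0.052, 2.5,0,0,0,-0.052, 2.5,0,0,0,-0.052, 2.5,0,0,0,0, 2.5,0,0,0,0, 2.5,0,0,0,0]' >/dev/null
python3 -c "from rel import *;st()"
python3 -m crank '[6,0,0,0,0, 6,0,0,0,0, 6,0,0,0,0, 6,0,0,-2,0, 6,0,0,-3,0, 6,0,0,-3.5,0.052, 6,0,0,-3.5,0.052, 6,0,0,-3.5,0.052]' >/dev/null
python3 -m crank '[6,3.49,-1.68,0,0, 6,3.49,-1.68,0,0, 6,3.49,-1.68,0,0, 6,3.49,-1.68,0,0, 6,3.49,-1.68,0,0, 6,3.49,-1.68,0,0, 6,3.49,-1.68,0,0, 6,3.49,-1.68,0,0]' >/dev/null
python3 -m crank '[6,3.49,-1.68,0,0, 6,3.49,-1.68,0,0, 6,3.49,-1.68,0,0, 6,2,-1,0,0, 6,0,0,0,0, 6,0,0,0,0, 6,0,0,0,0, 6,0,0,0,0]' >/dev/null
python3 -c "from rel import *;st()"; python3 a1.py 2>/dev/null; python3 a2.py
```

```text
t12.57 pos [ 0.5288 -0.0935  0.0262] yaw 77.9 jig [-0.0535 -0.1008] F [-6.4  1.9 10.4] Tq [0.23 0.88 0.18] w 0.0322 gf 59.2 q6 -10.5
t14.57 pos [0.493  0.3523 0.1795] yaw 68.85 jig [-0.159   0.3338] F [0.1 0.  0.7] Tq [ 0.   -0.01  0.08] w 0.06 gf 0.0 q6 45.5
far -9.04 0.24 [-0.0945  0.1458] | near -9.04 0.07 [-0.087  -0.1382] | left 80.95 0.15 [-0.1946 -0.0101] | groove -9.18 0.24 [-0.0741 -0.0084] | fencelow -9.2 0.27 [-0.0779 -0.0158] | 
far -9.04 0.24 [-0.0961  0.1458] | near -9.04 0.07 [-0.087  -0.1382] | left 80.95 0.15 [-0.1946 -0.0101] | groove -9.19 0.24 [-0.0741 -0.0084] | fencelow -9.2 0.27 [-0.0779 -0.0158] | 
far -9.03 0.26 [-0.0963  0.1458] | near -9.04 0.07 [-0.087  -0.1382] | left 80.95 0.15 [-0.1946 -0.0098] | groove -9.18 0.24 [-0.0741 -0.0084] | fencelow -9.2 0.27 [-0.0779 -0.0158] | 
L -8.97 0.16 [-0.0869  0.1488] | R -8.97 0.12 [-0.0827 -0.1324] | up 81.04 0.19 [0.026  0.0093] | dn 80.96 0.16 [-0.1953  0.0053] | fL -8.02 0.5 [-0.0743  0.0038] | fR -8.77 0.28 [-0.076  -0.0074] | 
L -8.98 0.13 [-0.0838  0.1488] | R -8.97 0.11 [-0.0794 -0.1323] | up 81.01 0.19 [0.026 0.008] | dn 80.99 0.12 [-0.1953  0.0065] | fL -8.21 0.43 [-0.0731  0.0039] | fR -8.77 0.26 [-0.0769 -0.0075] |
```

The side view gives −0.15° and the top view about +0.2°, so the fence is square. Now I'll grip the square.

```bash
python3 -m crank '[6,0.8,-0.37,3,0, 6,0.8,-0.36,3,0, 6,0,0,3,0, 6,0,0,2.5,0, 6,0,0,1.5,0, 6,0,0,1,0, 6,0,0,0,0, 6,0,0,0,0]' >/dev/null
python3 - <<'E'
from rel import *
st();s=env.observe();R=np.array(s['tool_rot']);print(R.T@(np.array([.492,.370,.0105])-s['position'])*100)
p=shot('side'); a=p['color'][130:240,220:380,::-1]; cv2.imwrite('pics/g.png',cv2.resize(a,None,fx=5,fy=5,interpolation=cv2.INTER_CUBIC))
E
```

```text
t15.48 pos [0.492  0.3708 0.0398] yaw 68.91 jig [-0.1629  0.352 ] F [-1.1 -0.2  0.5] Tq [-0.    0.04  0.05] w 0.0602 gf 0.0 q6 47.1
[-0.0793508   0.03135048  2.92781069]
```

View pics/g.png

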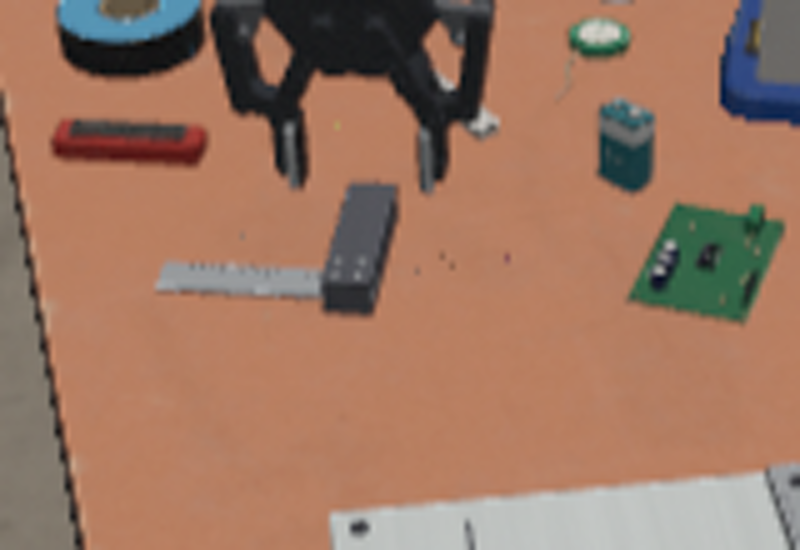

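The fingers at crop (290–430,185) will come down on either side of the stock at (360,240). Lower, grip and lift.

```bash
python3 -m crank '[6,-0.05,0.03,1.5,0, 6,0,0,1,0, 6,0,0,0.43,0, 6,0,0,0,0, 2,0,0,0,0, 2,0,0,0,0, 2,0,0,0,0, 2,0,0,0,0]' 80 >/dev/null
python3 -m crank '[2,0,0,0,0, 2,0,0,0,0, 2,0,0,0,0, 2,0,0,0,0, 2,0,0,0,0, 2,0,0,0,0, 2,0,0,0,0, 2,0,0,0,0]' >/dev/null
python3 -c "from rel import *;st()"
python3 -m crank '[2,0,0,-0.5,0, 2,0,0,-1,0, 2,0,0,-1.5,0, 2,0,0,-2,0, 2,0,0,-1.5,0, 2,0,0,-1,0, 2,0,0,0,0, 2,0,0,0,0]' >/dev/null
python3 - <<'E'
from rel import *
st()
p=shot('side'); a=p['color'][110:260,220:420,::-1]; cv2.imwrite('pics/l.png',cv2.resize(a,None,fx=4,fy=4,interpolation=cv2.INTER_CUBIC))
E
```

```text
t16.87 pos [0.4918 0.3706 0.0112] yaw 68.92 jig [-0.163   0.3517] F [-2.6 -0.7  5.9] Tq [ 0.03  0.43 -0.01] w 0.0237 gf 79.2 q6 47.1
t17.53 pos [0.4917 0.3702 0.0851] yaw 68.92 jig [-0.1632  0.3513] F [ 0.   0.  -5.7] Tq [ 0.1  -0.03  0.01] w 0.0238 gf 79.1 q6 47.1
```

View pics/l.png

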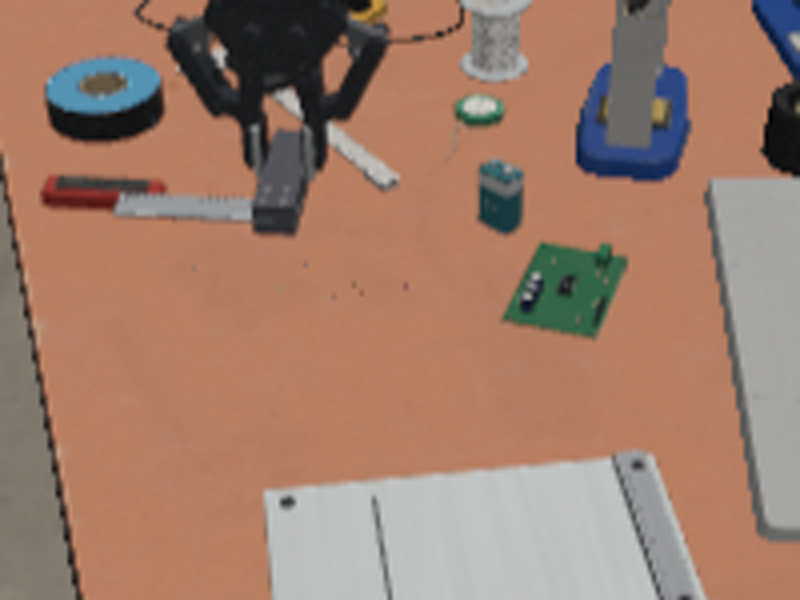

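The square is lifted level, with the blade clear of everything. I'll turn it parallel to the jig and bring it over the plate.

```bash
python3 -m crank '[2,0,0,0,-0.105, 2,0,0,0,-0.105, 2,-3.43,1.64,0,0, 2,-3.43,1.64,0,0, 2,-3.43,1.64,0,0, 2,-3.43,1.64,0,0, 2,-3.43,1.64,0,0, 2,-3.43,1.64,0,0]' >/dev/null
python3 -m crank '[2,-3.43,1.64,0,0, 2,-3.43,1.64,0,0, 2,0,0,1.5,0, 2,0,0,1.5,0, 2,0,0,1.5,0, 2,0,0,0.5,0, 2,0,0,0,0, 2,0,0,0,0]' >/dev/null
python3 - <<'E'
from rel import *
st()
p=shot('side','pl.png'); a=p['color'][200:350,270:470,::-1]; cv2.imwrite('pics/p.png',cv2.resize(a,None,fx=4,fy=4,interpolation=cv2.INTER_CUBIC))
E
```

```text
t18.92 pos [0.5781 0.0788 0.0349] yaw 80.97 jig [-0.0319  0.0771] F [ 0.1 -0.1 -4.6] Tq [ 0.04 -0.   -0.  ] w 0.0235 gf 79.1 q6 5.2
```

View pics/p.png

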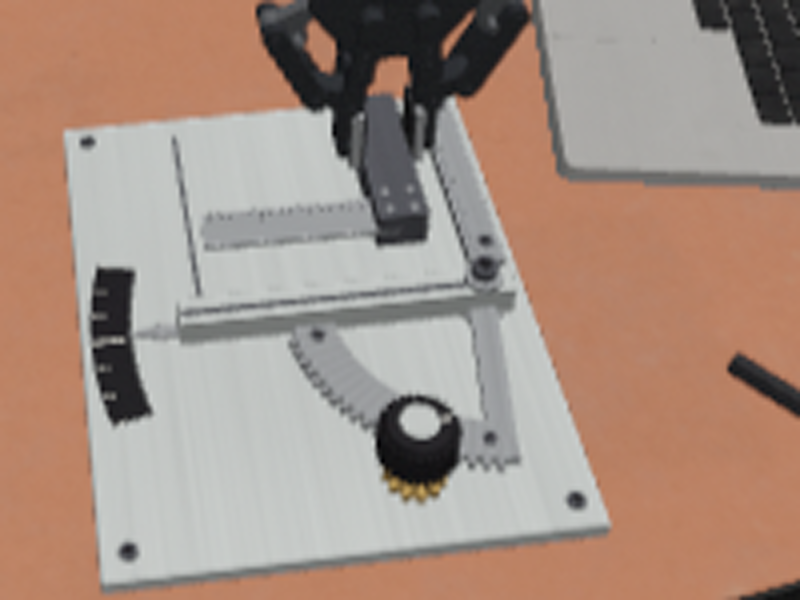

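The square hovers over the plate, clear of rail and fence. Lowering gently.

```bash
python3 -m crank '[2,0,0,0.5,0, 2,0,0,0.4,0, 2,0,0,0.2,0, 2,0,0,0.1,0, 2,0,0,0.1,0, 2,0,0,0.05,0, 2,0,0,0,0, 2,0,0,0,0]' >/dev/null
python3 -c "from rel import *;st()"
python3 -m crank '[2,0,0.4,0,0, 2,0,0.4,0,0, 2,0,0.3,0,0, 2,0,0.2,0,0, 2,0,0.1,0,0, 2,0,0,0,0, 2,0,0,0,0, 2,0,0,0,0]' >/dev/null
python3 -c "from rel import *;st()"
```

```text
t19.63 pos [0.5782 0.0787 0.0216] yaw 80.95 jig [-0.0318  0.077 ] F [-0.2  0.5 -4.7] Tq [ 0.03 -0.06  0.05] w 0.0236 gf 79.3 q6 5.2
t20.30 pos [0.5918 0.0765 0.0215] yaw 80.95 jig [-0.018  0.077] F [-0.6 -0.4 -4.1] Tq [0.06 0.03 0.  ] w 0.0235 gf 79.2 q6 5.1
```

```bash
python3 -m crank '[2,0,0,0.04,0, 2,0,0,0.04,0, 2,0,0,0.0,0, 2,0,0,0,0, 2,0,0,0,0, 2,0,0,0,0, 2,0,0,0,0, 2,0,0,0,0]' >/dev/null
python3 -c "from rel import *;st()"
python3 -m crank '[2,0,0.1,0,0, 2,0,0.1,0,0, 2,0,0.05,0,0, 2,0,0.05,0,0, 2,0,0,0,0, 2,0,0,0,0, 2,0,0,0,0, 2,0,0,0,0]' >/dev/null
python3 -c "from rel import *;st()"
```

```text
t20.97 pos [0.5919 0.0765 0.0211] yaw 80.96 jig [-0.0179  0.0771] F [-4.4  0.1  6.3] Tq [ 0.1   0.69 -0.02] w 0.0235 gf 80.4 q6 5.1
t21.63 pos [0.594  0.0762 0.0211] yaw 80.96 jig [-0.0159  0.0771] F [-8.5  2.   8.4] Tq [ 0.16  1.26 -0.04] w 0.0237 gf 80.8 q6 5.0
```

```bash
python3 -m crank '[2,0,0,-0.02,0, 2,0,0,0,0, 2,0,0.05,0,0, 2,0,0.05,0,0, 2,0,0,0,0, 2,0,0,0,0, 2,0,0,0,0, 2,0,0,0,0]' >/dev/null
python3 -c "from rel import *;st()"
python3 -m crank '[2,0,0.05,0,0, 2,0,0.05,0,0, 2,0,0.0,0,0, 2,0,0,0,0, 2,0,0,0,0, 2,0,0,0,0, 2,0,0,0,0, 2,0,0,0,0]' >/dev/null
python3 -c "from rel import *;st()"
```

```text
t22.30 pos [0.5951 0.0761 0.0211] yaw 80.96 jig [-0.0147  0.0771] F [-6.2  0.8  6.6] Tq [ 0.2   1.11 -0.06] w 0.0234 gf 80.5 q6 5.0
t22.97 pos [0.5961 0.0759 0.0211] yaw 80.95 jig [-0.0137  0.0771] F [-6.7  1.1  6.9] Tq [ 0.18  1.06 -0.02] w 0.0235 gf 80.5 q6 5.0
```

```bash
python3 -m crank '[2,0,0,-0.02,0, 2,0,0.05,0,0, 2,0,0.05,0,0, 2,0,0,0,0, 2,0,0,0,0, 2,0,0,0,0, 2,0,0,0,0, 2,0,0,0,0]' >/dev/null
python3 -c "from rel import *;st()"
python3 -m crank '[2,0,0.05,0,0, 2,0,0.05,0,0, 2,0,0,0,0, 2,0,0,0,0, 2,0,0,0,0, 2,0,0,0,0, 2,0,0,0,0, 2,0,0,0,0]' >/dev/null
python3 -c "from rel import *;st()"
```

```text
t23.63 pos [0.5967 0.0758 0.0211] yaw 80.96 jig [-0.0131  0.0771] F [-8.2  0.6  7.2] Tq [0.19 1.32 0.01] w 0.0235 gf 80.6 q6 5.0
t24.30 pos [0.5968 0.0757 0.0211] yaw 80.98 jig [-0.013   0.0771] F [-10.6   1.3   9.3] Tq [0.29 1.97 0.04] w 0.0236 gf 80.9 q6 5.0
```

The stock meets the rail at x = −0.013, as expected. Back off slightly and slide toward the fence.

```bash
python3 -m crank '[2,0,-0.2,-0.03,0, 2,0,0,0,0, 2,-0.4,0,0,0, 2,-0.4,0,0,0, 2,-0.4,0,0,0, 2,-0.2,0,0,0, 2,0,0,0,0, 2,0,0,0,0]' >/dev/null
python3 -c "from rel import *;st()"
python3 -m crank '[2,-0.1,0,0,0, 2,-0.1,0,0,0, 2,0,0,0,0, 2,0,0,0,0, 2,0,0,0,0, 2,0,0,0,0, 2,0,0,0,0, 2,0,0,0,0]' >/dev/null
python3 -c "from rel import *;st()"
```

```text
t24.97 pos [0.5945 0.0617 0.0212] yaw 80.95 jig [-0.0131  0.0629] F [-3.6  2.1 -0.7] Tq [0.33 0.57 0.1 ] w 0.0238 gf 79.7 q6 3.6
t25.63 pos [0.5942 0.0599 0.0212] yaw 80.96 jig [-0.0131  0.061 ] F [-2.4  2.6 -3.3] Tq [0.57 0.55 0.22] w 0.0237 gf 79.3 q6 3.5
```

```bash
python3 -m crank '[2,-0.05,0,0,0, 2,-0.05,0,0,0, 2,0,0,0,0, 2,0,0,0,0, 2,0,0,0,0, 2,0,0,0,0, 2,0,0,0,0, 2,0,0,0,0]' >/dev/null
python3 -c "from rel import *;st()"
python3 -m crank '[2,-0.05,0,0,0, 2,-0.05,0,0,0, 2,0,0,0,0, 2,0,0,0,0, 2,0,0,0,0, 2,0,0,0,0, 2,0,0,0,0, 2,0,0,0,0]' >/dev/null
python3 -c "from rel import *;st()"
python3 -m crank '[2,-0.05,0,0,0, 2,-0.05,0,0,0, 2,0,0,0,0, 2,0,0,0,0, 2,0,0,0,0, 2,0,0,0,0, 2,0,0,0,0, 2,0,0,0,0]' >/dev/null
python3 -c "from rel import *;st()"
```

```text
t26.30 pos [0.594  0.0588 0.0213] yaw 80.96 jig [-0.013   0.0599] F [-4.2  2.2 -5. ] Tq [0.29 0.69 0.14] w 0.0238 gf 79.2 q6 3.4
t26.97 pos [0.5939 0.058  0.0214] yaw 80.96 jig [-0.013   0.0591] F [-4.4  2.7 -4.6] Tq [0.52 0.76 0.2 ] w 0.0236 gf 79.2 q6 3.3
t27.63 pos [0.5938 0.0571 0.0214] yaw 80.96 jig [-0.013   0.0582] F [-3.8  4.  -4.5] Tq [0.59 0.68 0.18] w 0.024 gf 79.2 q6 3.2
```

```bash
python3 -m crank '[2,-0.05,0,0,0, 2,-0.05,0,0,0, 2,0,0,0,0, 2,0,0,0,0, 2,0,0,0,0, 2,0,0,0,0, 2,0,0,0,0, 2,0,0,0,0]' >/dev/null
python3 -c "from rel import *;st()"
python3 -m crank '[2,-0.05,0,0,0, 2,-0.05,0,0,0, 2,0,0,0,0, 2,0,0,0,0, 2,0,0,0,0, 2,0,0,0,0, 2,0,0,0,0, 2,0,0,0,0]' >/dev/null
python3 -c "from rel import *;st()"
```

```text
t28.30 pos [0.5936 0.0561 0.0214] yaw 80.96 jig [-0.013   0.0572] F [-4.   3.3 -3.9] Tq [0.61 0.68 0.17] w 0.0239 gf 79.2 q6 3.1
t28.97 pos [0.5935 0.0551 0.0214] yaw 80.96 jig [-0.013   0.0562] F [-4.2  3.1 -4.1] Tq [0.63 0.7  0.15] w 0.0233 gf 79.2 q6 3.0
```

```bash
python3 -m crank '[2,-0.05,0,0,0, 2,-0.05,0,0,0, 2,0,0,0,0, 2,0,0,0,0, 2,0,0,0,0, 2,0,0,0,0, 2,0,0,0,0, 2,0,0,0,0]' >/dev/null
python3 -c "from rel import *;st()"
python3 -m crank '[2,-0.05,0,0,0, 2,-0.05,0,0,0, 2,0,0,0,0, 2,0,0,0,0, 2,0,0,0,0, 2,0,0,0,0, 2,0,0,0,0, 2,0,0,0,0]' >/dev/null
python3 - <<'E'
from rel import *
st()
p=shot('side'); a=p['color'][240:320,290:410,::-1]; cv2.imwrite('pics/c.png',cv2.resize(a,None,fx=6.5,fy=6.5,interpolation=cv2.INTER_CUBIC))
E
```

```text
t29.63 pos [0.5933 0.0541 0.0214] yaw 80.96 jig [-0.013   0.0551] F [-4.7  3.6 -4.7] Tq [0.61 0.75 0.19] w 0.0235 gf 79.2 q6 2.9
t30.30 pos [0.5933 0.0539 0.0214] yaw 80.96 jig [-0.013  0.055] F [-3.2  7.6 -5.4] Tq [1.29 0.55 0.15] w 0.0239 gf 79.2 q6 2.8
```

View pics/c.png

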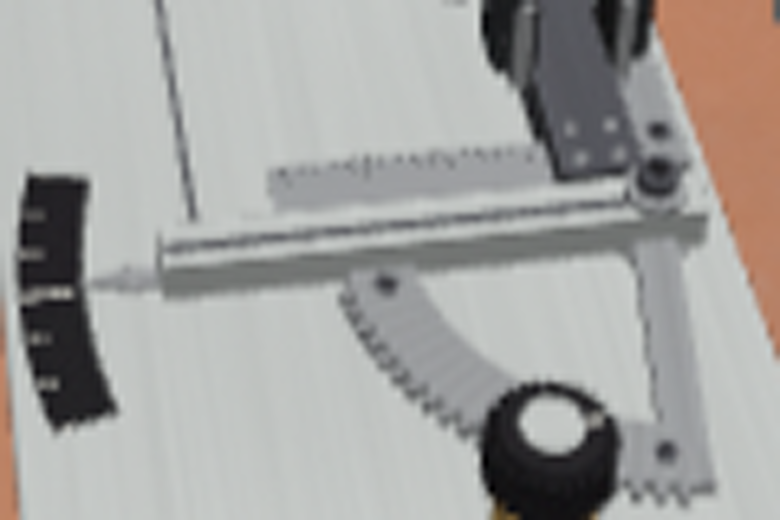

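The blade is now at the fence, with Fy rising. Next: settle it down onto the plate, lean on the rail, then on the fence.

```bash
python3 -m crank '[2,0,0,0.02,0, 2,0,0.05,0,0, 2,0,0.05,0,0, 2,0,0,0,0, 2,0,0,0,0, 2,0,0,0,0, 2,0,0,0,0, 2,0,0,0,0]' >/dev/null
python3 -c "from rel import *;st()"
python3 -m crank '[2,-0.05,0,0,0, 2,-0.05,0,0,0, 2,0,0,0,0, 2,0,0,0,0, 2,0,0,0,0, 2,0,0,0,0, 2,0,0,0,0, 2,0,0,0,0]' >/dev/null
python3 -c "from rel import *;st()"
```

```text
t31.02 pos [0.5934 0.0539 0.0214] yaw 80.97 jig [-0.0129  0.055 ] F [-6.7  7.5 -0.8] Tq [1.33 1.27 0.2 ] w 0.0237 gf 79.8 q6 2.8
t31.68 pos [0.5934 0.0538 0.0214] yaw 80.96 jig [-0.0129  0.0549] F [-6.8 12.4 -1.4] Tq [2.18 1.15 0.13] w 0.0239 gf 79.6 q6 2.7
```

```bash
python3 -m crank '[2,0,0,0.03,0, 2,0,0.05,0,0, 2,0,0.03,0,0, 2,0,0,0,0, 2,-0.04,0,0,0, 2,0,0,0,0, 2,0,0,0,0, 2,0,0,0,0]' >/dev/null
python3 -c "from rel import *;st()"
python3 -m crank '[2,0,0,0,0, 2,0,0,0,0, 2,0,0,0,0, 2,0,0,0,0, 2,0,0,0,0, 2,0,0,0,0, 2,0,0,0,0, 2,0,0,0,0]' >/dev/null
python3 - <<'E'
from rel import *
st()
p=shot('side'); a=p['color'][215:335,280:420,::-1]; cv2.imwrite('pics/e.png',cv2.resize(a,None,fx=5,fy=5,interpolation=cv2.INTER_CUBIC))
E
sed -i "s/^    L=.*/    L=[('near',c(103,527),c(735,468),.01,'s','edge'),/;s/('groove',c(205,258),c(555,226)/('groove',c(205,255),c(480,230)/;s/('fencelow',c(205,271),c(560,243)/('fencelow',c(205,268),c(560,240)/" a1.py; python3 a1.py 2>/dev/null
```

```text
t32.35 pos [0.5934 0.0538 0.0213] yaw 80.98 jig [-0.0129  0.0549] F [-10.   14.5   3.5] Tq [2.52 1.66 0.21] w 0.0236 gf 80.2 q6 2.6
t33.02 pos [0.5934 0.0538 0.0213] yaw 80.98 jig [-0.0129  0.0549] F [-9.1 14.9  2.6] Tq [2.47 1.66 0.14] w 0.0234 gf 80.2 q6 2.6
near -9.04 0.07 [-0.087  -0.1382] | groove -9.16 0.19 [-0.0918 -0.0084] | fencelow -9.05 0.25 [-0.0778 -0.0156] | 
near -9.04 0.07 [-0.087  -0.1382] | groove -9.15 0.19 [-0.0918 -0.0084] | fencelow -9.06 0.25 [-0.0778 -0.0156] | 
near -9.04 0.07 [-0.0867 -0.1382] | groove -9.16 0.19 [-0.0918 -0.0084] | fencelow -9.06 0.25 [-0.0778 -0.0156] |
```

View pics/e.png

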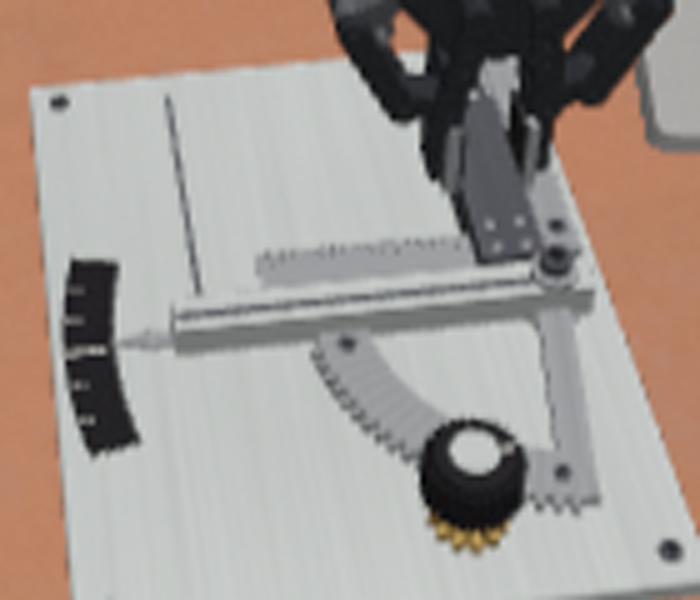

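The square sits in the corner, pressed at about 11 N on the rail and 13 N on the fence. The pointer is still on the long mark at (110,345), and the fence is within about 0.1° of square. Handing in.

```bash
python3 -c "
from rig import env; print(env.close_job())"
```

```text
the job is handed in; nothing more can be done
None
```

The job is handed in at about 33 s: the fence is back on the 90° mark to within about 0.1–0.2° by camera, and the knob is released. The square lies flat in the corner, still gripped and pressed at about 11 N on the rail and 13 N on the fence, and the arm touched none of the other things on the bench.

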